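# Seat a pressure cover on the hidden pin of a test jig and hold it pressed

## Task

Fit the black pressure cover on the board-test jig: pick it up by its knob, lower it level between the jig's two guides until it rests on the tip of the locating pin, which is then hidden under it, and slide it along the guides until it drops over the pin. Then press it down level until the sprung deck is fully down, and finish while still holding the cover pressed down; leave the other things on the bench where they are.

Things in the scene. Friction and masses are not known exactly. Their poses are not given: they have to be found in the camera images.
- cover: black pressure cover, 60 mm (its x) by 90 mm (its y) by 20 mm thick, 0.15 to 0.3 kg, lying right way up on the worktop, aluminium knob on top. Origin: centre of the underside, where there is a blind pocket, 18 mm along x by 13.5 mm along y, 15 mm deep. It fits either way round (half a turn makes no difference)
- cover_knob (a point): point inside the knob on the cover's z axis, 42 mm above the underside. The knob is a block, 40 mm along the cover's x by 22 mm along its y, from 20 to 54 mm above the underside; gripped across its 22 mm (fingers closing along the cover's y) it stays level best while it slides
- test_jig: fixed jig: dark steel base plate, 88 mm (x) by 150 mm (y) by 12 mm; on it two aluminium guides along its y, open at both ends, a grey sprung deck between them, and a steel locating pin. Origin: centre of the underside, on the worktop. All jig heights are given from there
- jig_guides (a point): jig's z axis at the guides' top, 44 mm up; axes as the jig. The guides' inner faces stand at x = -33 and +33 mm up to 38 mm, then lean outward to 44 mm as a lead-in. The 60 mm wide cover runs between them, its y along the jig's y, with 3 mm of play on each side
- jig_slot (a point): centre of the slot in the deck, on the jig's z axis, 24 mm up (top of the raised deck, 60 x 110 mm). A round-ended pin, 9 mm thick, stands in the slot, its tip 33 mm up, at x = 0 and, set anew each time, anywhere from y = -12 to +12 mm; its place is not reported: feel for it (or see it before it is covered)
- jig_base_top (a point): jig's z axis at the base plate's top, 12 mm up. A cover riding on the pin tip has its underside 33 mm up; when the pocket comes over the pin, the cover can drop 9 mm onto the raised deck (24 mm up); with the deck fully pressed its underside is 19 mm up. The jig is rigid and fixed to the worktop
- deck (a joint): how far the sprung deck is pressed down: 0 = up, 0.005 m = fully down on its stop. The spring pushes up with 4 N at the start and 9 N fully down, so the cover's weight alone does not press it
- flux_tin: round flux tin, 52 mm across, 19 mm high, lying on the worktop at the right; bystander, origin centre of underside
- speaker_driver: small dark loudspeaker driver, 70 x 70 x 34 mm, on the worktop at the left; bystander, origin centre of underside
- solder_spool: spool of solder wire, about 55 x 80 x 34 mm, on the worktop behind the work; bystander, origin centre of underside
Things that resemble listed ones, but are neither listed nor needed, are in the scene too. Leave any pink look-alike of the cover alone.

How it is judged:
By the outcome, as a careful person would: the job done as asked, in the order asked, and still so for the second after the job is handed in, while the arm keeps its last pose, push and grip.
It also fails if it takes over 64 s, if anything falls off the work surface, if the arm or the gripper's body presses on something with over 40 N, if the wrist force passes 120 N, or if a joint passes its speed limit or range.

## Robot

A 6-joint arm with a two-finger parallel gripper is mounted at the origin on a cart in front of the work surface, level with it; the furniture and walls round the work are solid. World frame = base frame: x ahead of the robot, y to its left, z up, the work surface at z = 0. Lengths are in m, angles in rad, forces in N, time in s.
With the tool pointing down it reaches from about 0.275 to 0.75 m from the base axis. Payload 10.2 kg.
Tool frame: the origin (TCP) lies midway between the tips of the shut fingers; the grasp point (between the pads) lies manip.hold_point_z behind it (manip.hold_point_z is the distance from the TCP to the grasp point, in m); z points along the fingers, y is the line along which they close (so a half turn about z gives the same grasp; the last joint's range is limited). The gripper opens to 88 mm and grips with 3 to 60 N. Pads are 18 mm wide; open, the fingers measure 123 mm over their backs; the gripper's body (75 mm by 187 mm) begins 45 mm behind the grasp point.
Start: joints at [0.888, 0.313, 1.498, -0, 1.331, -0.223], TCP at [0.233, 0.47, 0.239] pointing down, gripper open.
Joint ranges: [-2.94, 2.94], [-0.97, 2.17], [0.19, 2.56], [-1.23, 4.37], [0.02, 3.11], [-2.88, 2.88]. Speed limits (rad/s): [2.39, 2.39, 3.01, 3.14, 3.14, 3.14].

## Interface

Orientations are given as [roll, pitch, yaw] about the fixed x, y, z axes, in that order (R = Rz(yaw) Ry(pitch) Rx(roll)).
In Python, from workcell import manip gives the robot as it stands. Calls block until the motion is done:
- manip.move_pose(position, orientation): joint-space move of the TCP to a pose.
- manip.move_straight(position, orientation=None, velocity=0.15): straight line of the TCP; orientation=None keeps the orientation; velocity is the mean speed in m/s.
- manip.set_joints(angles): joint-space move.
- manip.move_gripper(opening, newtons=None): opening from 0.0 (shut) to 1.0 (fully open); newtons is the grip in N (None keeps the last); returns when the fingers have stopped.
- manip.pause(seconds).
- manip.inverse_kinematics(position, orientation): joint angles nearest the present ones, or None.
- manip.sense(): the state.
- manip.snapshot(name): name is "scene" or "top" or "wrist"; returns the picture (384x512x3 uint8, red, green, blue); there is no depth.
- manip.camera_model(name): a dict with "fx", "fy", "cx", "cy" (pixels), "camera_from_world" (4x4, takes a point from world to camera coordinates). Camera axes: x right, y down, z forward; pixel columns grow to the right and rows downward; lengths in m; the calibration is good to about 2 mm. The wrist camera is an equidistant fisheye: a pixel r from the principal point sees the ray r / f radians off the axis. A picture is of the moment at which its call begins: read the wrist's pose just before it. camera_model takes no time and is no camera call; for the wrist camera it gives the pose at the moment of the call.
A pose or a line that the arm cannot do raises manip.PlanningError and nothing moves.
- manip.finish_job(): hands the job in; it is judged then, once.
The state is a dict: "t": time; "q": joint angles; "joint_velocities": joint speeds; "joint_efforts": joint torques, N m; "eef_pos": TCP position; "eef_rot": TCP orientation; "wrist_force": force on the tool from outside, world axes, zero at the start; "ft_torque": the same for the moment, N m; "gripper_width": opening from 0.0 (shut) to 1.0 (fully open); "finger_force": force on a finger pad.
Only numpy, scipy, OpenCV 4.12 (cv2) and the standard library are available. Lean on these libraries where they do the work, as an engineer would, in place of code of your own. Each camera call takes 0.05 s, during which the arm holds its last target. There are 200 camera calls.

## Working session

There is one attempt and no reset: what is moved stays moved. The work goes in short steps, each a Python script; the robot and the scene stay as the last script left them, time stands still between calls to the robot, and variables do not carry over. Pictures are saved under pics/ and viewed, at most 10 in all, crops included, and the job is handed in when it is done.

```bash
mkdir -p pics; ls
python3 - <<'E'
from workcell import manip
import cv2,numpy as np
for n in("scene","top"):
    im=manip.snapshot(n); cv2.imwrite(f"pics/{n}0.png",im[:,:,::-1]); 
    m=manip.camera_model(n); print(n,m["fx"],m["fy"],m["cx"],m["cy"]); print(np.round(m["camera_from_world"],3))
print(manip.sense(),manip.hold_point_z)
E
```

```text
pics
scene 364.071157953449 364.071157953449 255.75280840576048 190.96165372223902
[[ 0.872 -0.49  -0.019 -0.541]
 [-0.261 -0.432 -0.863  0.21 ]
 [ 0.414  0.758 -0.504  0.736]
 [ 0.     0.     0.     1.   ]]
top 458.7222967408976 458.7222967408976 256.79913753453803 194.38249954298607
[[-0.018 -1.    -0.005  0.016]
 [-0.989  0.019 -0.144  0.633]
 [ 0.144  0.003 -0.99   1.42 ]
 [ 0.     0.     0.     1.   ]]
{'t': 0.1, 'q': array([ 8.87588118e-01,  3.13393673e-01,  1.49832462e+00,  3.18526283e-06,
        1.33105428e+00, -2.23378900e-01]), 'joint_velocities': array([ 0.00050656, -0.00180434, -0.00188476,  0.00012809, -0.00026975,
       -0.00022972]), 'joint_efforts': array([ 3.33803706e-03, -4.02807999e+01, -2.52642488e+01,  6.95273560e-02,
        3.42080835e-02, -5.75934700e-05]), 'eef_pos': array([0.23284976, 0.47029157, 0.23823224]), 'eef_rot': array([-3.14044274e+00, -2.64398946e-04,  2.68176243e+00]), 'wrist_force': array([-0.43281775, -0.53351803, -0.09618706]), 'ft_torque': array([-0.03034981,  0.00166324,  0.00835892]), 'finger_force': 0.0, 'gripper_width': 1.0028000293023847} 0.0187
```

View pics/top0.png

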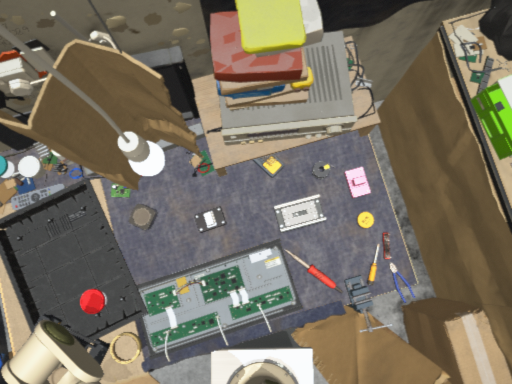

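View pics/scene0.png

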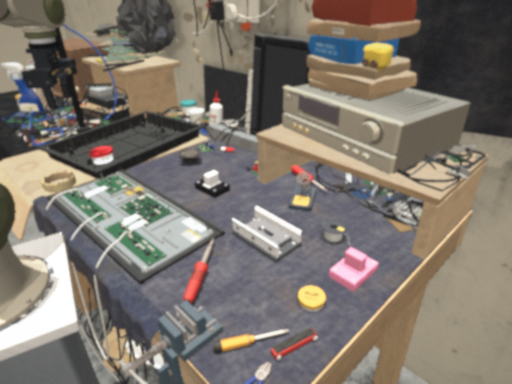

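The top view shows the black cover with a light knob at about (211,218), the jig at about (300,212), the pink look-alike at (358,181), and the tin at (366,219). Next I'll get coarse positions, then move the wrist camera over both.

```bash
cat > h.py <<'E'
from workcell import manip
import cv2,numpy as np
from scipy.spatial.transform import Rotation as R
def cast(m,uv,z,fish=False):
    """pixels -> world points on the plane at height z"""
    uv=np.atleast_2d(uv).astype(float)
    p=(uv-[m["cx"],m["cy"]])/[m["fx"],m["fy"]]
    if fish:
        r=np.linalg.norm(p,axis=1,keepdims=True)+1e-12
        d=np.hstack([p/r*np.sin(r),np.cos(r)])
    else: d=np.hstack([p,np.ones((len(p),1))])
    T=np.array(m["camera_from_world"]); A=T[:3,:3].T; c=-A@T[:3,3]
    d=d@A.T
    return c+d*((z-c[2])/d[:,2:])
def blobs(mask,amin):
    out=[]
    for c in cv2.findContours(mask.astype(np.uint8),cv2.RETR_EXTERNAL,cv2.CHAIN_APPROX_NONE)[0]:
        if cv2.contourArea(c)>=amin: out.append(c[:,0,:])
    return out
def down(yaw): return [np.pi,0,yaw]
E
python3 - <<'E'
from h import *
im=cv2.imread("pics/top0.png"); m=manip.camera_model("top")
for nm,(u0,u1,v0,v1),z in(("cover",(190,232,198,238),.054),("jig",(265,335,188,238),.044)):
    g=im[v0:v1,u0:u1].min(axis=2)
    for c in blobs(g>140,15):
        r=cv2.minAreaRect(cast(m,c+[u0,v0],z)[:,:2].astype(np.float32)); print(nm,r)
E
```

```text
cover ((0.5569633841514587, 0.15427888929843903), (0.05024901404976845, 0.03175405412912369), 18.188447952270508)
jig ((0.5736721158027649, -0.13245263695716858), (0.08769433200359344, 0.15301944315433502), 13.820457458496094)
```

Run:
```python
from h import *
yaw=np.deg2rad(16)
for n,p in(("jig",(.574,-.132)),("cov",(.557,.154))):
    manip.move_pose([p[0],p[1],.22],down(yaw)); manip.pause(.3)
    m=manip.camera_model("wrist"); im=manip.snapshot("wrist"); s=manip.sense()
    np.save(f"{n}.npy",np.array(m["camera_from_world"])); np.save("K.npy",[m[k] for k in("fx","fy","cx","cy")])
    cv2.imwrite(f"pics/w_{n}.png",im[:,:,::-1])
    T=np.array(m["camera_from_world"]); print(s["t"],s["eef_pos"],s["q"],"cam",-T[:3,:3].T@T[:3,3],T[2,:3])
```

```text
2.9083 [ 0.57403134 -0.13180008  0.22001002] [-4.24468829e-01  4.68179037e-01  1.32335625e+00  1.40627280e-05
  1.35007471e+00  8.66704380e-01] cam [ 0.65142224 -0.11003929  0.36611781] [-0.29644657 -0.08492995 -0.95126565]
4.3667 [0.55717419 0.15349222 0.21999834] [ 6.61998315e-02  4.43626124e-01  1.36047405e+00 -7.84271891e-06
  1.33745364e+00  1.35853918e+00] cam [0.63462932 0.17491168 0.36604659] [-0.29665059 -0.0845066  -0.95123975]
```

View pics/w_jig.png

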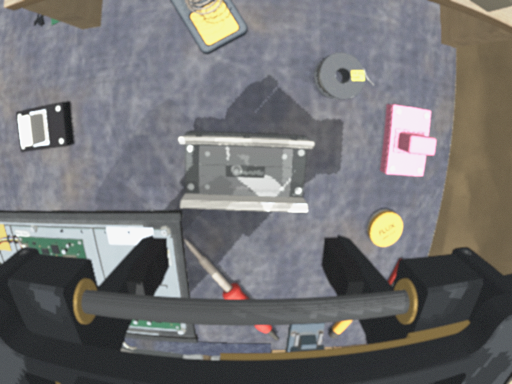

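View pics/w_cov.png

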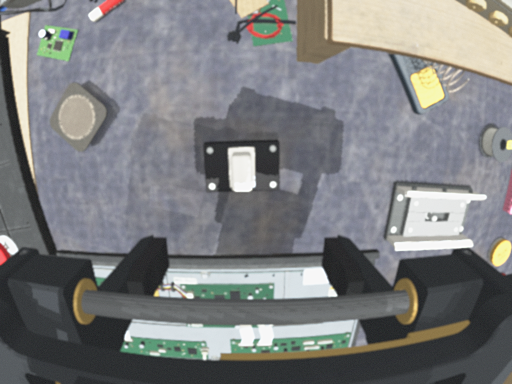

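The jig view shows the guides along rows 142 and 204, with the slot and pin near (246,171). The cover view shows the black body centred near (242,166), with the knob on it. Now I'll measure both and enlarge the jig's slot.

```bash
cat >> h.py <<'E'
def model(n):
    k=np.load("K.npy"); return dict(zip(("fx","fy","cx","cy"),k),camera_from_world=np.load(f"{n}.npy"))
E
python3 - <<'E'
from h import *
def rect(m,c,z): return cv2.minAreaRect(cast(m,c,z,True)[:,:2].astype(np.float32))
im=cv2.imread("pics/w_cov.png"); m=model("cov")
g=im.max(axis=2); u0,v0=195,130
body=(g[v0:203,u0:290]<45)
for c in blobs(body,800): print("body",rect(m,c+[u0,v0],.02),len(c))
for c in blobs(im[140:200,215:270].min(axis=2)>110,150): print("knob z.054",rect(m,c+[215,140],.054), c.min(0)+[215,140],c.max(0)+[215,140])
im=cv2.imread("pics/w_jig.png"); m=model("jig")
for c in blobs(im[120:225,165:330].min(axis=2)>135,120):
    print("guide",rect(m,c+[165,120],.044))
cv2.imwrite("pics/slot.png",np.hstack([cv2.resize(im[125:225,175:320],None,fx=5,fy=5,interpolation=cv2.INTER_CUBIC)]))
E
```

```text
knob z.054 ((0.5657728910446167, 0.15904727578163147), (0.051239967346191406, 0.029951147735118866), 18.382665634155273) [227 146] [256 192]
guide ((0.5715785622596741, -0.14684990048408508), (0.10059801489114761, 0.18054907023906708), 13.813066482543945)
```

View pics/slot.png

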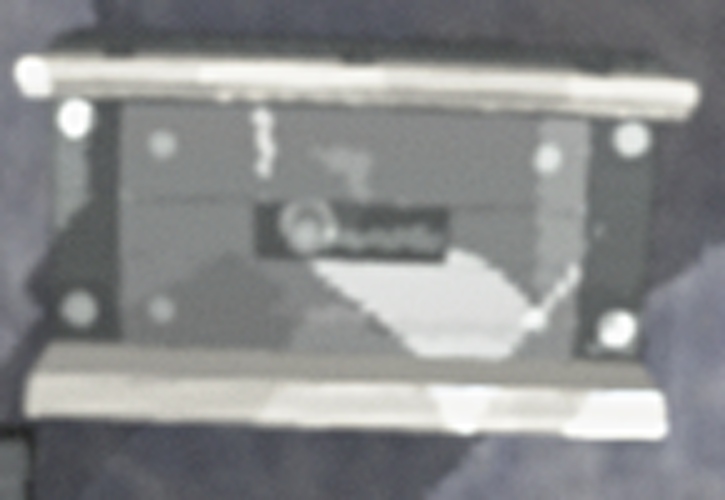

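The crop shows the pin at about (306,224), near the left end of the slot, which spans columns 256–450. The base-plate screws are at (75,118), (632,138), (617,328) and (80,310). I'll cast these points and check them against the sizes given.

Run:
```python
from h import *
m=model("jig"); f=lambda P:(np.array(P,float)+.5)/5-.5+[175,125]
def show(n,P,z):
    p=cast(m,f(P),z,True)[:,:2]; print(n,p.round(4).tolist(),"mean",p.mean(0).round(4)); return p
s=show("screws",[(75,118),(632,138),(617,328),(80,310)],.014)
d=show("deckscr",[(162,145),(547,157),(533,318),(162,310)],.025)
sl=show("slot",[(256,205),(450,208),(447,262),(256,258)],.024)
e=show("lower guide top edge",[(30,415),(664,437)],.044)
e=show("upper guide top edge",[(25,60),(697,82)],.044)
for q in(s,d,sl): a=(q[1]+q[2]-q[0]-q[3])/2; print("len",np.linalg.norm(a),"yaw of y axis -90",np.degrees(np.arctan2(a[1],a[0]))+90)
show("pin",[(306,222)],.032)
# cover
im=cv2.imread("pics/w_cov.png"); m=model("cov"); g=im.max(axis=2)
sub=g[125:205,190:295]; t,_=cv2.threshold(sub,0,255,cv2.THRESH_OTSU); print("otsu",t,np.percentile(sub,[5,20,40,60,80,95]))
print(g[135:200:3,200:290:4])
cv2.imwrite("pics/cov.png",cv2.resize(im[130:205,195:295],None,fx=7,fy=7,interpolation=cv2.INTER_CUBIC))
```

```text
screws [[0.5822, -0.0603], [0.6147, -0.191], [0.5681, -0.2028], [0.5355, -0.0727]] mean [ 0.5751 -0.1317]
deckscr [[0.5835, -0.0833], [0.6056, -0.1705], [0.5673, -0.1794], [0.5446, -0.0932]] mean [ 0.5753 -0.1316]
slot [[0.5754, -0.1083], [0.5873, -0.1524], [0.5746, -0.1555], [0.563, -0.1117]] mean [ 0.5751 -0.132 ]
lower guide top edge [[0.5171, -0.07], [0.553, -0.2146]] mean [ 0.5351 -0.1423]
upper guide top edge [[0.5978, -0.0505], [0.6342, -0.1942]] mean [ 0.616  -0.1224]
len 0.13437053432112037 yaw of y axis -90 14.009448676298192
len 0.0895129076626739 yaw of y axis -90 14.502767781282017
len 0.04549925467339285 yaw of y axis -90 14.9821286142829
pin [[0.5765, -0.1205]] mean [ 0.5765 -0.1205]
otsu 163.0 [ 50.  60.  95. 107. 143. 243.]
[[ 97  95  95  94  92  92  89  88  88  93 102 102  93  94  86  87  94  90
   86  94 111 110 105]
 [ 97  94  92  91  91  96  95  89  86  93 104  93  94  91  90  92  96  91
   90  90 112 111 107]
 [ 96  88  78  70  66  65  65  59  57  50  52  45  51  43  45  43  41  43
   39  39 106 109 106]
 [ 97  56  48  48  54  52  51  52  53  49  51  50  51  48 
[... 1085 characters left out ...]
 97  94 135 151 148]
 [139 131 102 101 106  50  50  80 226 240 239 239 247 240 106  95  96  93
  115  91 142 154 149]
 [139 139 109 238  94  50  52  67 224 248 247 248 247 248 125  94  97  96
  251 188 141 152 142]
 [131 131 183 248 110  49  52  58 221 248 247 247 247 251 108  94  94  92
  255 137 138 144 146]
 [122 124  98 235  90  45  48  45 163 250 249 249 250 153  82  86  85  87
   83  86 110 130 137]
 [134 130 105 112 116  81  77  78  91 125 130 129 131 100 100 106 101  92
   92  98  94  92  97]
 [142 133 132 125 129  88  83  91 102 106 106 105 111 105 103 108 105 101
   92  96 101  96 100]
 [143 127 134 126 127  83  85 101 101 106 102 110 110 107 103 111 106  96
   95  95  97  99 104]]
```

View pics/cov.png

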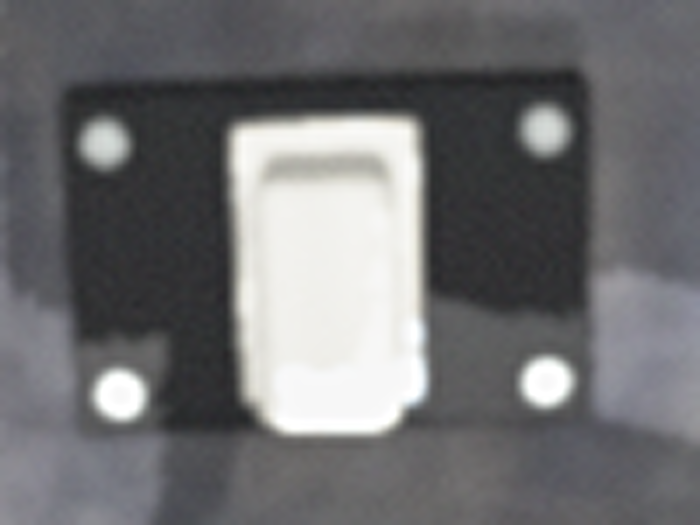

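Run:
```python
from h import *
m=model("cov"); p=cast(m,(np.array([(105,143),(545,130),(547,382),(120,395)])+.5)/7-.5+[195,130],.021,True)[:,:2]
c=p.mean(0); a=(p[1]+p[2]-p[0]-p[3])/2; b=(p[0]+p[1]-p[2]-p[3])/2
print(p.round(4),c,np.linalg.norm(a),np.linalg.norm(b),np.degrees(np.arctan2(a[1],a[0]))+90,np.degrees(np.arctan2(b[1],b[0])))
P=cast(m,(np.array([(68,85),(582,75),(592,420),(85,430)])+.5)/7-.5+[195,130],.02,True)[:,:2]
print(P.mean(0),np.linalg.norm(P[1]-P[0]),np.linalg.norm(P[2]-P[1]))
```

```text
[[0.5709 0.2001]
 [0.5933 0.1298]
 [0.5514 0.1164]
 [0.5289 0.1867]] [0.56114245 0.15826523] 0.07382861121746523 0.04400059011370559 17.682143689089145 17.687113015110242
[0.56254313 0.15823121] 0.08610438849015449 0.06036907922405838
```

Run:
```python
from h import *
y=np.deg2rad(17.7); c=[.5615,.1582]
manip.move_pose([*c,.10],down(y))
manip.move_straight([*c,.0237],velocity=.12)
s0=manip.sense(); manip.move_gripper(0.1,45); s=manip.sense()
print(s["t"],s0["wrist_force"],s["wrist_force"],s["eef_pos"],s["gripper_width"]*88,s["finger_force"])
manip.move_straight([*c,.11],velocity=.12); manip.pause(.2); s=manip.sense(); print(s["t"],s["wrist_force"],s["gripper_width"]*88,s["ft_torque"])
jy=np.deg2rad(14.1); ex=np.array([np.cos(jy),np.sin(jy)]); ey=np.array([-ex[1],ex[0]])
p=np.array([.5752,-.132])+ey*-.0025
manip.move_pose([*p,.11],down(jy)); manip.pause(.3)
s=manip.sense(); print(s["t"],s["eef_pos"],s["eef_rot"],s["wrist_force"])
m=manip.camera_model("wrist"); im=manip.snapshot("wrist"); np.save("held.npy",np.array(m["camera_from_world"]))
cv2.imwrite("pics/held.png",im[:,:,::-1])
```

```text
6.7167 [ 1.01753487 -0.2058162   0.11773234] [-0.72758333  0.36530939  0.26819717] [0.56149472 0.15824433 0.02371537] 21.56754731542576 44.999978709965944
7.7833 [-0.42925309 -0.47702659 -3.2931445 ] 21.660813939455995 [-0.07474191  0.18139239  0.00098924]
9.2083 [ 0.57595731 -0.13369     0.11002199] [-3.14155881e+00 -3.90246215e-05  2.47193838e-01] [-0.02016444  0.15170166 -2.45264026]
```

View pics/held.png

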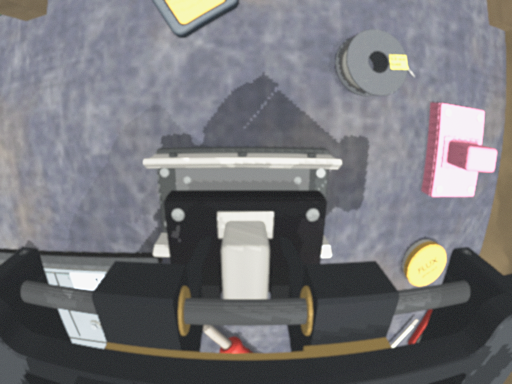

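The held view shows the cover level and parallel to the guides. Its screws are at (178,215) and (312,214), the jig's at (165,172) and (320,173). I'll check the alignment in x using the same camera, then do a guarded descent.

Run:
```python
from h import *
m=model("held"); jy=np.deg2rad(14.1); ex=np.array([np.cos(jy),np.sin(jy)]); ey=np.array([-ex[1],ex[0]]); J=np.array([.5752,-.132])
im=cv2.imread("pics/held.png").min(axis=2)
def cen(u,v,z,r=9):
    w=im[v-r:v+r+1,u-r:u+r+1].astype(float); w=np.where(w>np.median(w)+40,w,0); g=np.mgrid[v-r:v+r+1,u-r:u+r+1]
    q=[(g[1]*w).sum()/w.sum(),(g[0]*w).sum()/w.sum()]; p=cast(m,q,z,True)[0,:2]-J; print(np.round(q,1),"jig xy",np.round([p@ex,p@ey],4)); 
for u,v in((178,215),(312,214)): cen(u,v,.107)
for u,v in((165,173),(320,173)): cen(u,v,.014,7)
```

```text
[177.5 214.1] jig xy [0.0222 0.0347]
[312.4 214.3] jig xy [ 0.0222 -0.0392]
[164.  170.4] jig xy [0.0257 0.0671]
[320.6 172.2] jig xy [ 0.0242 -0.0667]
```

```bash
cat >> h.py <<'E'
jy=np.deg2rad(14.1); ex=np.array([np.cos(jy),np.sin(jy)]); ey=np.array([-ex[1],ex[0]]); J=np.array([.5752,-.132])+.0005*ex
def go(x,y,z,v=.05):  # z = height of the cover's underside
    p=J+ex*x+ey*y; manip.move_straight([*p,z+.0237],down(jy),velocity=v); return rep()
def rep():
    s=manip.sense(); d=s["eef_pos"][:2]-J; f=s["wrist_force"]
    return np.round([s["t"],d@ex*1e3,d@ey*1e3,(s["eef_pos"][2]-.0237)*1e3,f[:2]@ex,f[:2]@ey,f[2],*s["ft_torque"]],2)
E
python3 - <<'E'
from h import *
print(go(0,-.0025,.06,.1)); print(go(0,-.0025,.037,.04)); manip.pause(.2); r=rep(); print(r); f0=r[6]
z=.037
while z>.031:
    z-=.0005; r=go(0,-.0025,z,.02); print(r)
    if r[6]-f0>3: break
E
```

```text
[ 9.680e+00 -6.000e-02 -2.450e+00  5.982e+01  6.000e-02 -2.000e-02
 -2.700e+00 -1.000e-02  1.800e-01  2.000e-02]
[10.4   0.09 -2.57 37.12 -0.14  0.45 -1.89  0.    0.14  0.  ]
[ 1.060e+01  1.000e-01 -2.560e+00  3.723e+01 -8.000e-02  6.900e-01
 -2.970e+00 -0.000e+00  1.700e-01 -1.000e-02]
[ 1.085e+01  1.000e-02 -2.510e+00  3.653e+01  3.000e-02 -3.000e-02
 -2.450e+00 -2.000e-02  1.300e-01  4.000e-02]
[ 1.110e+01 -2.000e-02 -2.490e+00  3.596e+01  8.900e-01 -6.100e-01
 -2.850e+00 -2.000e-02  1.200e-01 -3.000e-02]
[ 1.135e+01 -2.000e-02 -2.460e+00  3.544e+01 -5.900e-01  4.100e-01
 -2.500e+00  0.000e+00  8.000e-02  3.000e-02]
[ 1.160e+01 -1.000e-02 -2.500e+00  3.497e+01 -6.300e-01  2.200e-01
 -2.510e+00 -1.000e-02  2.200e-01  0.000e+00]
[ 1.185e+01 -3.000e-02 -2.490e+00  3.444e+01  2.500e-01 -5.700e-01
 -2.780e+00 -5.000e-02  1.000e-01  0.000e+00]
[ 1.210e+01 -2.000e-02 -2.480e+00  3.395e+01 -5.900e-01  1.000e-02
 -1.950e+00  1.000e-02  1.600e-01 -1.000e-02]
[ 1.235e+01 -2.000e-02 -2.470e+00  3.344e+01  2.900e-01  2.800e-01
 -1.700e+00 -0.000e+00  1.100e-01 -3.000e-02]
[ 1.260e+01  0.000e+00 -2.510e+00  3.297e+01  1.100e-01  1.700e-01
 -2.470e+00 -2.000e-02  1.300e-01 -3.000e-02]
[ 1.285e+01  5.000e-02 -2.550e+00  3.268e+01 -7.400e-01  6.500e-01
 -4.800e-01 -0.000e+00  1.900e-01 -1.000e-02]
[ 1.310e+01  1.200e-01 -2.580e+00  3.241e+01 -1.120e+00  9.300e-01
  3.670e+00  1.800e-01  4.600e-01 -1.000e-02]
```

Contact is at about 32.7 mm, so the cover rests on the pin tip, and the moment's sign suggests the pin is on the +y side. I'll slide that way at light pressure.

Run:
```python
from h import *
y=-.0025; z=.0318
while y<.018:
    y+=.001; r=go(0,y,z,.02); print(r[[0,1,2,3,4,5,6,7,8]].tolist())
    if r[6]<-.9:
        manip.pause(.1); r=rep()
        if r[6]<-.9: print("drop",r.tolist()); break
```

```text
[13.35, 0.28, -2.06, 32.37, -1.1, -1.39, 5.11, -0.27, 0.36]
[13.6, 0.46, -1.06, 32.38, -0.1, -1.89, 5.7, -0.42, 0.11]
[13.85, 0.51, 0.04, 32.35, 0.41, -2.76, 5.91, -0.34, 0.06]
[14.1, 0.54, 1.07, 32.37, -0.65, -2.19, 5.88, -0.3, 0.01]
[14.35, 0.55, 2.05, 32.38, 1.06, -1.85, 5.86, -0.29, -0.02]
[14.6, 0.54, 3.14, 32.34, 0.6, -2.93, 5.05, -0.37, -0.01]
[14.85, 0.17, 5.19, 31.8, 1.55, 2.06, 5.79, 0.57, 0.04]
[15.1, -0.15, 6.11, 31.39, 1.23, 2.48, 2.04, 0.53, 0.05]
[15.35, -0.62, 7.0, 31.06, -0.8, 1.97, -1.4, 0.37, 0.35]
drop [15.45, -0.47, 6.83, 31.25, -0.8, 1.63, -2.84, 0.31, 0.33, 0.04]
```

Run:
```python
from h import *
y=.0075
for k in range(4):
    r=go(0,y,.0315,.02); print(r.tolist())
    if abs(r[5])<.8: break
    y+=.0008*np.sign(r[5])
z=.0315
while z>.0245:
    z-=.001; r=go(0,y,z,.025); print(r.tolist())
    if r[6]>4: print("contact"); break
    if abs(r[5])>1.5: y+=.0005*np.sign(r[5])
```

```text
[15.7, -0.03, 7.38, 31.41, -0.88, 0.69, -2.57, 0.03, 0.18, -0.04]
[15.95, -0.08, 7.77, 30.34, 0.07, 2.51, -2.37, 0.35, 0.24, -0.03]
[16.2, -0.11, 8.3, 29.22, 0.8, 2.41, -3.97, 0.46, 0.21, 0.03]
[16.45, -0.04, 8.6, 28.33, -0.47, 2.18, -3.96, 0.38, 0.12, -0.01]
[16.7, -0.01, 8.83, 27.51, 0.12, 1.01, -2.97, 0.16, 0.14, 0.01]
[16.95, 0.01, 8.9, 26.49, 0.45, 0.33, -3.04, 0.17, 0.13, -0.01]
[17.2, -0.03, 8.96, 25.43, -0.99, 0.13, -2.8, 0.1, 0.2, -0.0]
[17.45, -0.02, 8.98, 24.44, -0.5, -0.13, -2.85, 0.1, 0.15, 0.02]
```

The cover is over the pin with no side load, so I'll press it down.

Run:
```python
from h import *
z=.0242
while z>.015:
    z-=.0008; r=go(0,.009,z,.02); print(r.tolist())
    if r[6]>22: break
manip.pause(.6); print(rep().tolist()); s=manip.sense(); print(s["eef_rot"],s["gripper_width"]*88,s["finger_force"])
im=manip.snapshot("wrist"); np.save("fin.npy",np.array(manip.camera_model("wrist")["camera_from_world"])); cv2.imwrite("pics/fin.png",im[:,:,::-1])
```

```text
[17.7, 0.1, 8.92, 23.63, -0.55, -0.14, 0.78, 0.16, 0.33, -0.04]
[17.95, 0.1, 8.91, 22.83, -0.99, 1.17, 2.07, 0.15, 0.33, -0.01]
[18.2, 0.09, 8.94, 21.92, -0.32, 1.67, 2.96, 0.14, 0.31, -0.02]
[18.45, 0.08, 8.92, 21.07, -0.48, 0.57, 3.45, 0.13, 0.27, -0.01]
[18.7, 0.09, 8.97, 20.26, -0.25, 0.92, 4.51, 0.09, 0.27, 0.0]
[18.95, 0.11, 8.94, 19.53, -0.33, 1.04, 5.45, 0.08, 0.36, -0.02]
[19.2, 0.11, 8.96, 18.94, -1.39, 1.51, 6.83, 0.18, 0.45, -0.04]
[19.45, 0.18, 8.93, 18.9, -4.39, 3.0, 14.77, 0.34, 0.9, -0.02]
[19.7, 0.21, 8.94, 18.84, -6.39, 5.46, 20.6, 0.52, 1.43, -0.03]
[19.95, 0.28, 8.91, 18.79, -9.29, 6.48, 27.54, 0.68, 1.9, -0.03]
[20.55, 0.27, 8.92, 18.8, -9.4, 7.07, 28.21, 0.72, 1.88, 0.01]
[ 3.14074435e+00 -7.97841453e-04  2.46409213e-01] 21.38286007412858 45.00117005780339
```

View pics/fin.png

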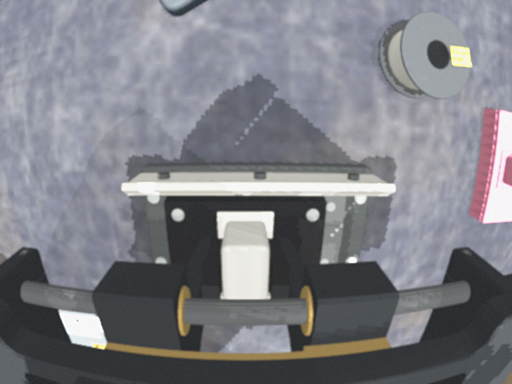

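The view shows the cover seated level between the guides, its screws at (178,215) and (313,215), unchanged relative to the gripper. Height stopped firmly at 18.8–18.9 mm with 28 N of push. That means the deck is on its stop, so I'll hand in.

```bash
python3 -c "
from workcell import manip
print(manip.finish_job())"
```

```text
the job is handed in; nothing more can be done
None
```

The cover is on the jig: it landed on the pin tip, slid along the guides until it dropped over the pin, and is still gripped and held level with about 28 N, the deck on its stop; I handed the job in at about 20.6 s.

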